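Line up the canister sizes on the shop shelf

ROBOT

A 6-joint arm with a two-finger parallel gripper is mounted at the origin on the work surface. World frame = base frame: x ahead of the robot, y to its left, z up, the work surface at z = 0. Lengths are in mm, angles in degrees, forces in N, time in s.
With the tool pointing down it reaches from about 300 to 850 mm from the base axis. Payload 4.2 kg.
Tool frame: the origin (TCP) lies midway between the tips of the shut fingers; the grasp point (between the pads) lies 19 mm behind it (env.hold_point_z is the z of the grasp point in the tool frame, in mm); z points along the fingers, y is the direction in which the jaws open and shut (so a half turn about z gives the same grasp; the last joint's range is limited). The gripper opens to 91 mm and grips with 3 to 60 N. Pads are 32 mm wide; open, the fingers measure 118 mm over their backs; the gripper's body (76 mm by 178 mm) begins 60 mm behind the grasp point.
Start: joints at [69.213, 18.312, 89.639, -0, 72.044, -1.146], TCP at [193.276, 541.564, 177.376] pointing down, gripper open.
Joint ranges: [-177.97, 177.97], [-48.28, 115.42], [12.27, 149.76], [-77.06, 257.06], [2.81, 150.46], [-146.56, 146.56]. Speed limits (degrees/s): [147.25, 147.25, 180, 180, 180, 180].

INTERFACE

Orientations are given as [roll, pitch, yaw] about the fixed x, y, z axes, in that order (R = Rz(yaw) Ry(pitch) Rx(roll)).
In Python, from workcell import env, grab_frame, camera_params, spotter gives the robot as it stands. The module is installed in compiled form; this text tells all that it offers.
- The arm moves only by the shell command python3 -m jog 'ROWS' [FORCE]. ROWS is text: rows parted by semicolons, each of 7 numbers parted by spaces: the turn, a rotation vector about the world's x, y, z in units of 5 degrees (1.0 is 5 degrees), then the shift along the world's x, y, z in units of 25 mm (1.0 is 25 mm), then the opening, from 0 (shut) to 1 (fully open). A call has 1 to 5 rows; each row is the pose to reach, as a shift and turn from the pose commanded when the call began; what a row does not reach only later rows make up. A row lasts 1/8 s, in which the tool goes at most 62.5 mm and 10.7 degrees, less where a joint would pass 70% of its speed; a pose out of reach is approached as far as the arm can. A call with a gripper value outside its range is refused whole. The fingers move at their own pace and stop on an object; FORCE is the grip in N (left out, the last holds). Time passes only in rows, so rows that repeat a pose let the fingers close. It gives the time, the measured TCP pose, the force and the opening at its end, in the units of the state.
- env.state(): the state, without advancing time (a new reading comes with each control period).
- grab_frame(name): name is "scene" or "top" or "wrist"; returns the picture (400x640x3 uint8, red, green, blue); there is no depth.
- camera_params(name): a dict with "K" (3x3 intrinsics, pixels), "rvec" (rotation vector, rad) and "tvec" (3), from world to camera coordinates, as OpenCV has them. Camera axes: x right, y down, z forward; pixel columns grow to the right and rows downward; lengths in mm; the calibration is good to about 2 mm. The wrist camera is an equidistant fisheye: a pixel r from the principal point sees the ray r / f radians off the axis. A picture is of the moment at which its call begins: read the wrist's pose just before it. camera_params takes no time and is no camera call; for the wrist camera it gives the pose at the moment of the call.
- env.job_done(): hands the job in, once; it reports no verdict.
Trained networks look in the newest picture that a camera, given by its name, has taken for a name from the list of things; names that differ only in an ending like _2 or _b are one class to them, and where a whole thing is asked for, a point or a joint stands for the part that bears it (a point fixed in the world has none). Each returns a list of dicts, best first, with "conf" (0 to 1); they miss things now and then, are a little off and sometimes report something else, mostly with a low value. They report only what shows in the picture. A call takes as long as a camera call. They do not tell look-alikes from the thing itself.
- spotter.look_for(query, camera): "box" ([left, top, width, height] in pixels, round what is visible of it).
- spotter.trace(query, camera): "region" (400x640 bool, what is visible of it) and "box" ([left, top, width, height] in pixels, round what is visible of it).
The state is a dict: "time_s": time; "qpos": joint angles; "qvel": joint speeds; "effort": joint torques, N m; "ee_pos": TCP position; "ee_rot": TCP orientation; "force": force on the tool from outside, world axes, zero at the start; "torque": the same for the moment, N m; "gripper_width": finger opening in mm.
Only numpy, scipy, OpenCV 4.12 (cv2) and the standard library are available. Lean on these libraries where they do the work, as an engineer would, in place of code of your own. Each camera call takes 0.05 s, during which the arm holds its last target. There are 200 camera calls.

TASK

The smallest and the largest of these ceramic canisters already stand at the two ends of the display shelf. Stand the other four upright in the four empty spaces between them, one in the middle of each space, so that the sizes rise step by step from the smallest to the largest. Set them down without dropping them or knocking any canister over, and leave the two end ones where they are.

Things in the scene. Friction and masses are not known exactly. Their poses are not given: they have to be found in the camera images.
- canister36: loose upright round canister, white ceramic with a flush dark wooden lid, 36 mm in diameter all the way up and 76 mm high overall; origin at the centre of its underside, z up its axis; at the start it stands on the table in front of the shelf row, in any of four places
- canister43: loose upright round canister, white ceramic with a flush dark wooden lid, 43 mm in diameter all the way up and 98 mm high overall; origin at the centre of its underside, z up its axis; at the start it stands on the table in front of the shelf row, in any of four places
- canister50: loose upright round canister, white ceramic with a flush dark wooden lid, 50 mm in diameter all the way up and 120 mm high overall; origin at the centre of its underside, z up its axis; at the start it stands on the table in front of the shelf row, in any of four places
- canister57: loose upright round canister, white ceramic with a flush dark wooden lid, 57 mm in diameter all the way up and 142 mm high overall; origin at the centre of its underside, z up its axis; at the start it stands on the table in front of the shelf row, in any of four places
- smallest: the smallest canister of the family, same materials, 30 mm in diameter, 54 mm high, loose; already standing in one of the two end spaces of the shelf row (either end, the other one holds its opposite); origin at the centre of its underside, z up its axis
- largest: the largest canister of the family, same materials, 64 mm in diameter, 164 mm high, loose; already standing in one of the two end spaces of the shelf row (either end, the other one holds its opposite); origin at the centre of its underside, z up its axis
- space1: empty space in the shelf row, the leftmost (greatest y) of four: a fixed grey pad 112 x 79 mm, 3 mm thick, on a low oak shelf; origin at the centre of the pad's underside (a canister stands 3 mm above it), y along the row to the left, x across it away from the robot, z up. Spaces are 84 mm apart; the two end spaces follow at the same spacing outside space1 and space4.
- space2: empty space in the shelf row, the second from the left of four: a fixed grey pad 112 x 79 mm, 3 mm thick, on a low oak shelf; origin at the centre of the pad's underside (a canister stands 3 mm above it), y along the row to the left, x across it away from the robot, z up. Clear dividers 3 mm thick, 30 mm high above the wood, stand between spaces, leaving 81 mm.
- space3: empty space in the shelf row, the third from the left of four: a fixed grey pad 112 x 79 mm, 3 mm thick, on a low oak shelf; origin at the centre of the pad's underside (a canister stands 3 mm above it), y along the row to the left, x across it away from the robot, z up. The fixed shelf's wooden top is 35 mm above the table, 530 mm along the row, 130 mm across.
- space4: empty space in the shelf row, the rightmost (least y) of four: a fixed grey pad 112 x 79 mm, 3 mm thick, on a low oak shelf; origin at the centre of the pad's underside (a canister stands 3 mm above it), y along the row to the left, x across it away from the robot, z up. Blank price tickets are on the shelf's far edge, below its top.
There are look-alikes about, which are no part of the job. Leave any blue or yellow look-alike of the canister43 alone.

How it is judged (in metres and radians):
At the end, for the whole second after the job is handed in: Each of the four stands on its own pad, within 15 mm of its middle and 5 mm of its top, sizes rising from the smallest canister's end to the largest's; all six are upright (0.08 rad) and at rest, the two end ones within 12 mm of where they began (((horizontal distance between smallest and space1 below 0.11 m and horizontal distance between canister36 and space1 below 0.015 m and z of canister36 in the frame of space1 between -0.003 and 0.008 m and horizontal distance between canister43 and space2 below 0.015 m and z of canister43 in the frame of space2 between -0.003 and 0.008 m and horizontal distance between canister50 and space3 below 0.015 m and z of canister50 in the frame of space3 between -0.003 and 0.008 m and horizontal distance between canister57 and space4 below 0.015 m and z of canister57 in the frame of space4 between -0.003 and 0.008 m) or (horizontal distance between largest and space1 below 0.11 m and horizontal distance between canister57 and space1 below 0.015 m and z of canister57 in the frame of space1 between -0.003 and 0.008 m and horizontal distance between canister50 and space2 below 0.015 m and z of canister50 in the frame of space2 between -0.003 and 0.008 m and horizontal distance between canister43 and space3 below 0.015 m and z of canister43 in the frame of space3 between -0.003 and 0.008 m and horizontal distance between canister36 and space4 below 0.015 m and z of canister36 in the frame of space4 between -0.003 and 0.008 m)) and angle between each of canister36, canister43, canister50, canister57, smallest, largest's own z axis and vertical below 0.08 rad and linear speed of each of canister36, canister43, canister50, canister57, smallest, largest below 0.02 m/s and angular speed of each of canister36, canister43, canister50, canister57, smallest, largest below 0.2 rad/s and distance of each of smallest, largest from where it was at the start of the episode below 0.012 m); the robot touches nothing.
It fails at once if a canister is knocked over (angle between any of canister36, canister43, canister50, canister57, smallest, largest's own z axis and vertical above 0.6 rad).
It fails at once if a canister is dropped or flung: it moves faster than 0.5 m/s while the fingers do not hold it ((linear speed of canister36 above 0.5 m/s and contact force between the fingers and canister36 below 0.05 N) or (linear speed of canister43 above 0.5 m/s and contact force between the fingers and canister43 below 0.05 N) or (linear speed of canister50 above 0.5 m/s and contact force between the fingers and canister50 below 0.05 N) or (linear speed of canister57 above 0.5 m/s and contact force between the fingers and canister57 below 0.05 N) or (linear speed of smallest above 0.5 m/s and contact force between the fingers and smallest below 0.05 N) or (linear speed of largest above 0.5 m/s and contact force between the fingers and largest below 0.05 N)).
It also fails if it takes over 102 s, if anything falls off the work surface, if the arm or the gripper's body presses on something with over 40 N, if the wrist force passes 120 N, or if a joint passes its speed limit or range.

## Working session

There is one attempt and no reset: what is moved stays moved. The work goes in short steps, Python scripts to look and compute and a shell command to move; the robot and the scene stay as the last step left them, time stands still between calls to the robot, and variables do not carry over. Pictures are saved under pics/ and viewed, about 12 in all and at most 16, crops included, and the job is handed in when it is done.

```bash
mkdir -p pics; cat > h.py <<'E'
import numpy as np,cv2
from workcell import env,grab_frame,camera_params,spotter
def snap(n,f):
    im=grab_frame(n); cv2.imwrite('pics/'+f,im[:,:,::-1]); return im
def cam(n):
    p=camera_params(n); R=cv2.Rodrigues(np.array(p['rvec'],float))[0]
    return np.array(p['K']),R,np.array(p['tvec'],float).ravel()
def back(n,u,v,z):
    K,R,t=cam(n); 
    if n=='wrist':
        x=(u-K[0,2])/K[0,0]; y=(v-K[1,2])/K[1,1]; th=np.hypot(x,y); s=np.sin(th)/max(th,1e-9)
        d=np.array([x*s,y*s,np.cos(th)])
    else: d=np.linalg.inv(K)@[u,v,1]
    c=-R.T@t; d=R.T@d; return c+d*(z-c[2])/d[2]
def proj(n,P):
    K,R,t=cam(n); q=R@np.array(P,float)+t
    if n=='wrist':
        r=np.hypot(q[0],q[1]); th=np.arctan2(r,q[2]); return K[:2,2]+th*q[:2]/max(r,1e-9)*K[0,0]
    return (K@q)[:2]/q[2]
E
python3 - <<'E'
from h import *
a=snap('scene','s0.png');b=snap('top','t0.png')
for n in ('scene','top'):
    K,R,t=cam(n);print(n,(-R.T@t).round(),R[2].round(2))
    for q in ['canister36','canister43','canister50','canister57','smallest','largest','space1','space2','space3','space4']:
        print(q,[(np.round(d['box']).tolist(),round(d['conf'],2)) for d in spotter.look_for(q,n)])
print(env.hold_point_z)
E
```

```text
scene [ 795. -397.  869.] [-0.29  0.43 -0.85]
canister36 [([313.0, 123.0, 24.0, 61.0], 0.98), ([215.0, 243.0, 36.0, 50.0], 0.89), ([332.0, 99.0, 15.0, 41.0], 0.83), ([257.0, 194.0, 19.0, 27.0], 0.64), ([366.0, 90.0, 17.0, 36.0], 0.64), ([293.0, 95.0, 16.0, 41.0], 0.61)]
canister43 [([313.0, 123.0, 24.0, 61.0], 0.98), ([215.0, 243.0, 36.0, 50.0], 0.89), ([332.0, 99.0, 15.0, 41.0], 0.83), ([257.0, 194.0, 19.0, 27.0], 0.64), ([366.0, 90.0, 17.0, 36.0], 0.64), ([293.0, 95.0, 16.0, 41.0], 0.61)]
canister50 [([313.0, 123.0, 24.0, 61.0], 0.98), ([215.0, 243.0, 36.0, 50.0], 0.89), ([332.0, 99.0, 15.0, 41.0], 0.83), ([257.0, 194.0, 19.0, 27.0], 0.64), ([366.0, 90.0, 17.0, 36.0], 0.64), ([293.0, 95.0, 16.0, 41.0], 0.61)]
canister57 [([313.0, 123.0, 24.0, 61.0], 0.98), ([215.0, 243.0, 36.0, 50.0], 0.89), ([332.0, 99.0, 15.0, 41.0], 0.83), ([257.0, 194.0, 19.0, 27.0], 0.64), ([366.0, 90.0, 17.0, 36.0], 0.64), ([293.0, 95.0, 16.0, 41.0], 0.61)]
smallest [([330.0, 291.0, 16.0, 23.0], 0.51)]
largest [([412.0, 95.0, 48.0, 73.0], 0.93)]
space1 [([332.0, 246.0, 66.0, 58.0], 0.9), ([373.0, 189.0, 56.0,
[... 1392 characters left out ...]
3.0, 230.0, 18.0, 21.0], 0.67), ([204.0, 227.0, 28.0, 28.0], 0.62), ([260.0, 205.0, 27.0, 36.0], 0.56)]
smallest [([387.0, 120.0, 17.0, 22.0], 0.63)]
largest [([182.0, 102.0, 43.0, 50.0], 0.57), ([266.0, 114.0, 35.0, 46.0], 0.15)]
space1 [([267.0, 111.0, 33.0, 50.0], 0.86), ([337.0, 110.0, 38.0, 49.0], 0.58), ([305.0, 108.0, 33.0, 50.0], 0.57)]
space2 [([267.0, 111.0, 33.0, 50.0], 0.86), ([337.0, 110.0, 38.0, 49.0], 0.58), ([305.0, 108.0, 33.0, 50.0], 0.57)]
space3 [([267.0, 111.0, 33.0, 50.0], 0.86), ([337.0, 110.0, 38.0, 49.0], 0.58), ([305.0, 108.0, 33.0, 50.0], 0.57)]
space4 [([267.0, 111.0, 33.0, 50.0], 0.86), ([337.0, 110.0, 38.0, 49.0], 0.58), ([305.0, 108.0, 33.0, 50.0], 0.57)]
-18.8
```

View pics/s0.png

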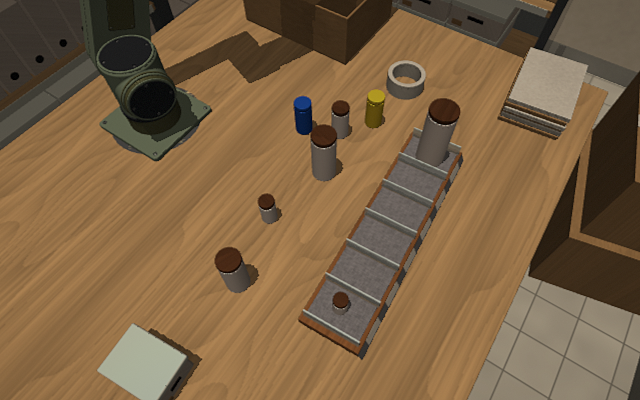

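View pics/t0.png

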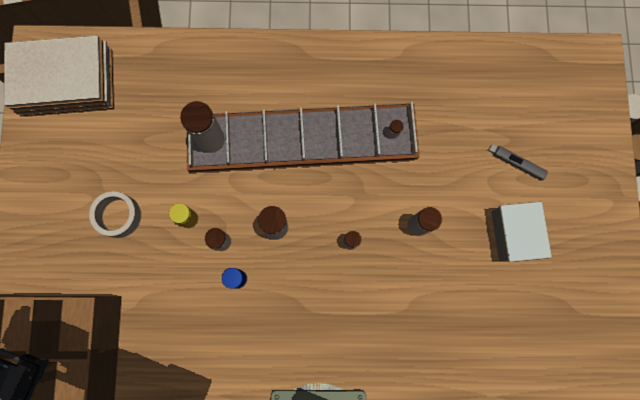

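The top view shows the four white canisters with brown lids at about (270,220), (428,218), (215,238) and (350,238). Three other things could be mistaken for them: blue (233,278), yellow (180,214) and the tape ring (112,214). The largest stands at the left end (197,115) and the smallest at the right end (396,127), so the order from the left is 57, 50, 43, 36.

```bash
cat > loc.py <<'E'
from h import *
from scipy.optimize import least_squares
def cyl(n,x,y,z,d,h):
    a=np.linspace(0,2*np.pi,40)
    p=np.array([proj(n,[x+d/2*np.cos(t),y+d/2*np.sin(t),zz]) for zz in(z,z+h) for t in a])
    return np.r_[p.min(0),p.max(0)]
def near(ds,n,P):
    u=proj(n,P); best=None
    for d in ds:
        b=d['box'];c=np.array([b[0]+b[2]/2,b[1]+b[3]/2]); e=np.linalg.norm(c-u)
        if e<18 and (best is None or e<best[0]): best=(e,d)
    return best and best[1]
E
python3 - <<'E'
from loc import *
guess={'canister57':(272,222,57,142,0),'canister50':(425,220,50,120,0),'canister43':(217,240,43,98,0),'canister36':(350,238,36,76,0),'largest':(203,125,64,164,38),'smallest':(396,130,30,54,38)}
tr={}
for n in('top','scene'):
    grab_frame(n)
    for q in('canister57','largest','smallest','space1'): tr[n,q]=spotter.trace(q,n)
for k,(u,v,d,h,z) in guess.items():
    P=back('top',u,v,z+h/2); obs={}
    for n in('top','scene'):
        m=near(tr[n,'canister57' if 'can' in k else k],n,P)
        if m is not None: b=m['box']; obs[n]=np.array([b[0],b[1],b[0]+b[2],b[1]+b[3]])
    f=lambda p:np.concatenate([cyl(n,p[0],p[1],z,d,h)-o for n,o in obs.items()])
    r=least_squares(f,P[:2],loss='soft_l1'); print(k,r.x.round(1),f(r.x).round(1))
A=[]
for n in('top','scene'):
    for m in tr[n,'space1']:
        v,u=np.nonzero(m['region']); p=back(n,u.mean(),v.mean(),38); print(n,'pad',p[:2].round(1),len(u),round(m['conf'],2))
# shelf corners guessed from top view
for u,v in((189,170),(418,158),(415,104)): print('corner',back('top',u,v,35).round(1))
print(env.state()['time_s'])
E
```

```text
canister57 [458.   99.4] [-2.4  0.   0.2  0.5 -2.4  0.4  1.9  1.4]Traceback (most recent call last):
  File "<stdin>", line 13, in <module>
    return func(*args, **kwargs)
    vector_fun = VectorFunction(
        fun_wrapped,
    ...<6 lines>...
        workers=workers
    )
    self.J, dct = approx_derivative(
                  ~~~~~~~~~~~~~~~~~^
        self.fun_wrapped, self.x, f0=self.f, **finite_diff_options
        ^^^^^^^^^^^^^^^^^^^^^^^^^^^^^^^^^^^^^^^^^^^^^^^^^^^^^^^^^^
    )
    ^
    J, _nfev = _dense_difference(fun_wrapped, x0, f0, h,
               ~~~~~~~~~~~~~~~~~^^^^^^^^^^^^^^^^^^^^^^^^
                             use_one_sided, method,
                             ^^^^^^^^^^^^^^^^^^^^^^
                             mf)
                             ^^^
    df = [f_eval - f0 for f_eval in f_evals]
                                    ^^^^^^^
    f = np.atleast_1d(self.fun(x, *self.args, **self.kwargs))
                      ~~~~~~~~^^^^^^^^^^^^^^^^^^^^^^^^^^^^^^
    return np.atleast_1d(self.fun(x))
                         ~~~~~~~~^^^
    return self.f(x, *self.args, **self.kwargs)
           ~~~~~~^^^^^^^^^^^^^^^^^^^^^^^^^^^^^^
  File "<stdin>", line 12, in <lambda>
  File "loc.py", line 5, in cyl
    p=np.array([proj(n,[x+d/2*np.cos(t),y+d/2*np.sin(t),zz]) for zz in(z,z+h) for t in a])
                ~~~~^^^^^^^^^^^^^^^^^^^^^^^^^^^^^^^^^^^^^^^^
  File "h.py", line 16, in proj
    K,R,t=cam(n); q=R@np.array(P,float)+t
          ~~~^^^
  File "h.py", line 6, in cam
    p=camera_params(n); R=cv2.Rodrigues(np.array(p['rvec'],float))[0]
ValueError: time passes only in moves, steps and waits
```

```bash
python3 - <<'E'
s=open('h.py').read()
s=s.replace("def cam(n):\n","C={}\ndef cam(n):\n    if n not in C: C[n]=_cam(n)\n    return C[n]\ndef _cam(n):\n")
open('h.py','w').write(s)
E
cat > m.py <<'E'
from loc import *
guess={'canister57':(272,222,57,142,0),'canister50':(425,220,50,120,0),'canister43':(217,240,43,98,0),'canister36':(350,238,36,76,0),'largest':(203,125,64,164,38),'smallest':(396,130,30,54,38)}
tr={}
for n in('top','scene'):
    grab_frame(n)
    for q in('canister57','largest','smallest','space1'): tr[n,q]=spotter.trace(q,n)
for k,(u,v,d,h,z) in guess.items():
    P=back('top',u,v,z+h/2); obs={}
    for n in('top','scene'):
        m=near(tr[n,'canister57' if 'can' in k else k],n,P)
        if m is not None: b=m['box']; obs[n]=np.array([b[0],b[1],b[0]+b[2],b[1]+b[3]])
    if not obs: print(k,'none',P.round()); continue
    f=lambda p:np.concatenate([cyl(n,p[0],p[1],z,d,h)-o for n,o in obs.items()])
    r=least_squares(f,P[:2],loss='soft_l1'); print(k,r.x.round(1),f(r.x).round(1),list(obs))
for n in('top','scene'):
    for m in tr[n,'space1']:
        v,u=np.nonzero(m['region']); p=back(n,u.mean(),v.mean(),38); print(n,'pad',p[:2].round(1),len(u),round(m['conf'],2))
for u,v in((189,170),(418,158),(415,104)): print('corner',back('top',u,v,35).round(1))
print(env.state()['time_s'])
E
python3 m.py
```

```text
canister57 [455.9  98.8] [-1.9 -0.2 -0.7 -0.7 -3.1  0.3 -0.5  1.2] ['top', 'scene']
canister50 [ 460.4 -227.3] [-1.7 -2.7  2.7  3.  -0.9 -1.5  1.3  0.9] ['top', 'scene']
canister43 [419.5 219.2] [-0.4  0.5  0.9 -1.4  2.4 -0.  -3.8 -0.5] ['top', 'scene']
canister36 [421.3 -75.5] [-2.1 -0.6  0.9  0.4 -1.6 -2.6  0.9  4.6] ['top', 'scene']
largest [646.7 246.7] [-4.   0.3  0.6 -0.7 -1.3  0.4  0.2  0.2] ['top', 'scene']
smallest [ 671.9 -169.8] [-0.5  1.6 -0.1 -0.6  1.  -0.3 -0.9  1.4] ['top', 'scene']
top pad [653.6 164.2] 1629 0.96
top pad [664.5  -3.5] 1617 0.85
top pad [671.5 -88. ] 1558 0.84
top pad [659.2  80.3] 1661 0.56
scene pad [676.6 -83.2] 2084 0.76
scene pad [670.9   1.8] 1743 0.64
scene pad [665.4  86.4] 1470 0.61
scene pad [659.1 171.8] 1212 0.57
corner [581.  293.7  35. ]
corner [ 614.1 -226.8   35. ]
corner [ 743.7 -223.6   35. ]
2.1
```

```bash
python3 - <<'E'
from h import *
from scipy.spatial.transform import Rotation as Ro
s=env.state(); print(s['ee_pos'],s['ee_rot']); R=Ro.from_euler('xyz',s['ee_rot'],degrees=True).as_matrix(); print(R.round(3))
K,Rc,t=cam('wrist'); print(K, (-Rc.T@t).round(), Rc[2].round(2))
b=grab_frame('top')[190:265,150:450]; cv2.imwrite('pics/c1.png',cv2.resize(b,None,fx=2.6,fy=2.6)[:,:,::-1])
E
```

```text
[193.27939694 541.56915389 177.37421259] [1.79994739e+02 1.17413232e-03 1.60359790e+02]
[[-0.942  0.336  0.   ]
 [ 0.336  0.942  0.   ]
 [-0.     0.    -1.   ]]
[[309.70691629   0.         321.62168902]
 [  0.         309.70691629 195.55977768]
 [  0.           0.           1.        ]] [119. 568. 384.] [ 0.26 -0.09 -0.96]
```

View pics/c1.png

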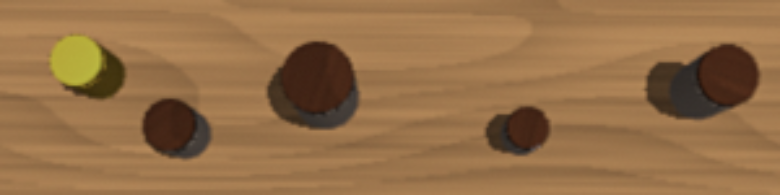

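The close crop confirms the four dark-lidded canisters; by lid size they run 43, 57, 36, 50 from the left. I'll start with the 57.

```bash
python3 -m jog '0 0 -1 0 0 1.5 1; 0 0 -3 1.5 -2.5 3 1; 0 0 -5 2.8 -4.7 3 1; 0 0 -6.6 4 -6.9 3 1; 0 0 -6.6 5.2 -8.8 3 1' && python3 -m jog '0 0 -2 1.3 -2.2 0 1; 0 0 -4 2.6 -4.4 0 1; 0 0 -6 3.9 -6.6 0 1; 0 0 -6.6 5.3 -8.9 0 1; 0 0 -6.6 5.3 -8.9 0 1'
python3 - <<'E'
from h import *
s=env.state();print(s['ee_pos'],s['ee_rot'],s['time_s'])
snap('wrist','w1.png')
for P in ([456,99,142],[456,99,0],[654.2,163.7,38],[660,80,38],[666,-4,38]): print(P,proj('wrist',P).round())
E
```

```text
time_s: 2.78
ee_pos: [317.3, 330.9, 252.7]
ee_rot: [179.9, 0.0, 127.4]
force: [0.7, 0.6, -0.5]
gripper_width: 91.4
time_s: 3.4
ee_pos: [450.4, 107.1, 252.2]
ee_rot: [180.0, 0.0, 94.0]
force: [-0.2, 0.6, -0.3]
gripper_width: 91.2
[450.41715793 107.07695805 252.20784935] [1.79982402e+02 3.78769997e-02 9.40447754e+01] 3.4
[456, 99, 142] [327. 191.]
[456, 99, 0] [325. 166.]
[654.2, 163.7, 38] [464. 139.]
[660, 80, 38] [458. 195.]
[666, -4, 38] [451. 245.]
```

View pics/w1.png

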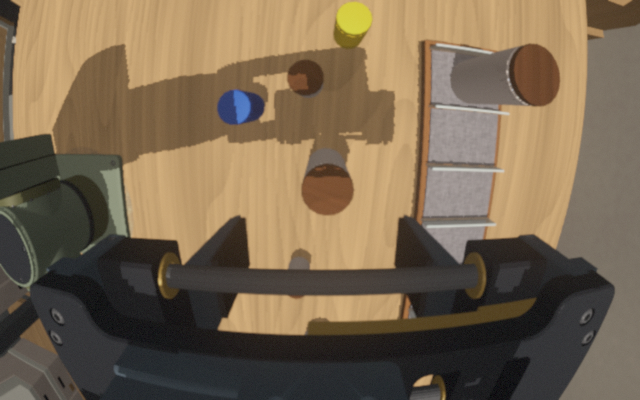

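The lid shows at (328,189) against a predicted (327,191). The space1 and space2 pads also match their predictions, so I'll grasp the 57.

```bash
python3 -m jog '0 0 0 0 0 -1.5 1; 0 0 0 0 0 -3 1; 0 0 0 0 0 -4.5 1; 0 0 0 0 0 -5.6 1; 0 0 0 0 0 -6.35 1' 40 && python3 -m jog '0 0 0 0 0 0 1; 0 0 0 0 0 0 0.5; 0 0 0 0 0 0 0.5; 0 0 0 0 0 0 0.5;0 0 0 0 0 0 0.5' 40 && python3 -m jog '0 0 0 0 0 0 0.45; 0 0 0 0 0 0 0.45;0 0 0 0 0 0 0.45' 40
```

```text
time_s: 4.08
ee_pos: [447.6, 111.6, 92.3]
ee_rot: [-179.9, -0.0, 94.5]
force: [0.6, 0.1, -0.0]
gripper_width: 91.1
time_s: 4.7
ee_pos: [450.1, 110.2, 94.2]
ee_rot: [179.9, -0.0, 94.4]
force: [0.8, 0.0, 1.8]
gripper_width: 56.1
time_s: 5.08
ee_pos: [450.0, 110.2, 94.2]
ee_rot: [179.9, -0.0, 94.4]
force: [2.3, -0.5, 6.1]
gripper_width: 56.1
```

Gripped, but the TCP sits 11 mm off in y because the earlier move had not fully settled. I'll open, re-centre and grip again.

```bash
python3 -m jog '0 0 0 0 0 0 0.85; 0 0 0 0 0 0 0.85; 0 0 0 0 -0.44 0 0.85; 0 0 0 0 -0.44 0 0.85; 0 0 0 0 -0.44 0 0.85' 40 && python3 -m jog '0 0 0 0 0 0 0.45; 0 0 0 0 0 0 0.45;0 0 0 0 0 0 0.45;0 0 0 0 0 0 0.45' 40&& python3 -m jog '0 0 0 0 0 0.5 0.45; 0 0 0 0 0 1.5 0.45; 0 0 0 0 0 2.2 0.45;0 0 0 0 0 2.2 0.45;0 0 0 0 0 2.2 0.45' 40
```

```text
time_s: 5.7
ee_pos: [448.8, 98.8, 93.4]
ee_rot: [-180.0, -0.0, 94.3]
force: [0.2, 0.5, 0.6]
gripper_width: 77.1
time_s: 6.2
ee_pos: [449.7, 99.2, 93.8]
ee_rot: [179.9, -0.0, 94.4]
force: [1.1, -0.4, 1.3]
gripper_width: 55.8
time_s: 6.82
ee_pos: [448.0, 98.9, 147.8]
ee_rot: [-179.9, 0.0, 94.4]
force: [0.3, -0.7, -3.6]
gripper_width: 55.9
```

```bash
python3 -m jog '0 0 0 0.6 0.2 1 0.45; 0 0 0 2.2 0.7 1.3 0.45; 0 0 0 3.9 1.2 1.3 0.45; 0 0 0 5.5 1.75 1.3 0.45; 0 0 0 6.5 2.05 1.3 0.45' && python3 -m jog '0 0 0 1 0.3 0 0.45; 0 0 0 1.6 0.5 0 0.45; 0 0 0 1.75 0.55 0 0.45;0 0 0 1.75 0.55 0 0.45;0 0 0 1.75 0.55 0 0.45' 
python3 - <<'E'
from h import *
snap('wrist','w2.png'); s=env.state(); p=s['ee_pos']; print(p)
for P in ([654.2,163.7,38],[654.2,163.7,180],[660,80,38],[666,-4,38],[672,-88,38],[p[0],p[1],p[2]+49]): print(P,proj('wrist',P).round())
for m in spotter.look_for('space1','wrist'): print(np.round(m['box']),round(m['conf'],2))
E
```

```text
time_s: 7.45
ee_pos: [612.4, 150.8, 178.9]
ee_rot: [-179.8, 0.0, 94.4]
force: [-0.7, -0.7, -2.6]
gripper_width: 56.3
time_s: 8.07
ee_pos: [654.4, 163.8, 180.9]
ee_rot: [-179.9, 0.0, 94.4]
force: [-0.3, -0.1, -2.9]
gripper_width: 55.8
[654.5917063  163.84397922 181.11860943]
[654.2, 163.7, 38] [321. 176.]
[654.2, 163.7, 180] [321. 220.]
[660, 80, 38] [321. 242.]
[666, -4, 38] [321. 298.]
[672, -88, 38] [321. 342.]
[np.float64(654.5917063045163), np.float64(163.8439792217072), np.float64(230.11860943165055)] [322. 251.]
[277. 292.  96.  32.] 0.98
[275. 142. 107.  65.] 0.97
[278. 219.   2.   3.] 0.47
```

View pics/w2.png

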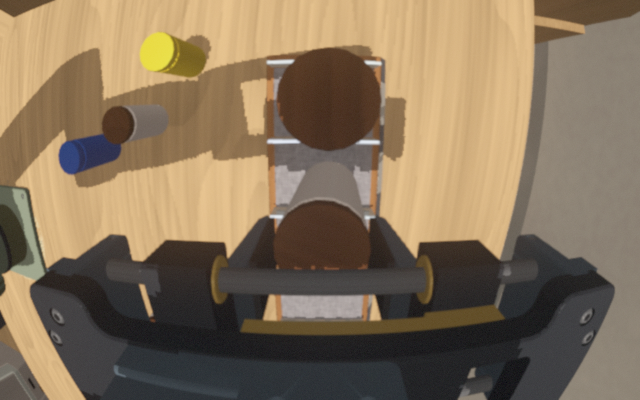

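```bash
python3 - <<'E'
from h import *
print(back('wrist',275,175,38).round(1),back('wrist',374,175,38).round(1),'pad edges row175')
print(back('wrist',270,175,35).round(1),back('wrist',381,175,35).round(1),'wood')
for u,v in((267,141.5),(381,141.5),(268,214),(376,214),(330,99)): print(u,v,back('wrist',u,v,65 if v>100 else 202).round(1))
im=cv2.imread('pics/w2.png')[50:230,230:420]; cv2.imwrite('pics/c2.png',cv2.resize(im,None,fx=3.2,fy=3.2))
E
```

```text
[600.4 161.3  38. ] [715.6 170.   38. ] pad edges row175
[594.  160.2  35. ] [724.6 170.   35. ] wood
267 141.5 [594.  203.2  65. ]
381 141.5 [714.  212.3  65. ]
268 214 [597.7 122.4  65. ]
376 214 [718.2 131.4  65. ]
330 99 [653.3 247.7 202. ]
```

View pics/c2.png

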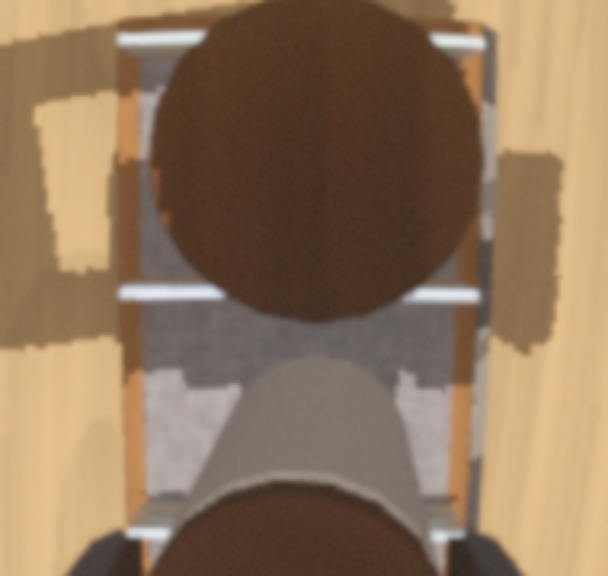

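The pad edges and dividers in the crop put space1 at about (656,165), within 2 mm of the map. Lowering the 57.

```bash
python3 -m jog '0 0 0 0.06 0.05 -0.6 0.45; 0 0 0 0.06 0.05 -1.2 0.45; 0 0 0 0.06 0.05 -1.6 0.45; 0 0 0 0.06 0.05 -1.8 0.45; 0 0 0 0.06 0.05 -1.9 0.45' && python3 -m jog '0 0 0 0 0 -0.04 0.45;0 0 0 0 0 -0.06 0.45;0 0 0 0 0 -0.06 0.45'
```

```text
time_s: 8.8
ee_pos: [656.8, 165.3, 133.2]
ee_rot: [-180.0, 0.0, 94.4]
force: [0.6, 0.1, -3.5]
gripper_width: 56.0
time_s: 9.18
ee_pos: [656.9, 165.3, 132.3]
ee_rot: [180.0, -0.0, 94.4]
force: [0.8, 0.3, -3.4]
gripper_width: 56.1
```

```bash
python3 -m jog '0 0 0 0 0 -0.04 0.45;0 0 0 0 0 -0.07 0.45;0 0 0 0 0 -0.07 0.45'
```

```text
time_s: 9.55
ee_pos: [657.2, 165.5, 131.7]
ee_rot: [179.9, -0.0, 94.4]
force: [-1.1, 0.3, 5.6]
gripper_width: 56.2
```

```bash
python3 -m jog '0 0 0 0 0 0 0.7;0 0 0 0 0 0 0.9;0 0 0 0 0 0 0.95;0 0 0 0 0 0.6 0.95;0 0 0 0 0 1.8 0.95' && python3 -m jog '0 0 0 0 0 1.5 1;0 0 0 0 0 2.7 1;0 0 0 -0.8 -1.5 3 1;0 0 0 -1.7 -3.3 3 1;0 0 0 -2.6 -5.2 3 1' && python3 -m jog '0 0 0 -0.9 -1.9 0 1;0 0 0 -1.8 -3.8 0 1;0 0 0 -2.7 -5.7 0 1;0 0 0 -3.6 -7.6 0 1;0 0 0 -4.3 -8.7 0 1' 
python3 - <<'E'
from h import *
s=env.state(); p=s['ee_pos']; print(p,s['force'])
grab_frame('wrist')
P=[460.4,-227.3,120]; print(proj('wrist',P).round(1))
for m in spotter.trace('canister50','wrist'): print(np.round(m['box']),round(m['conf'],2))
E
```

```text
time_s: 10.18
ee_pos: [656.1, 165.2, 175.2]
ee_rot: [-179.9, 0.0, 94.4]
force: [0.2, 0.6, 0.2]
gripper_width: 86.6
time_s: 10.8
ee_pos: [591.4, 34.3, 251.6]
ee_rot: [179.9, 0.0, 94.4]
force: [1.2, -0.9, 0.4]
gripper_width: 90.8
time_s: 11.42
ee_pos: [483.4, -184.3, 251.6]
ee_rot: [179.9, 0.1, 94.3]
force: [0.3, 0.3, 0.5]
gripper_width: 90.9
[ 483.44401152 -184.25901998  251.57046236] [0.34418424 0.25291281 0.46576266]
[301.  210.7]
[267.  62.  32.  31.] 0.62
[423.  16.  70.  67.] 0.44
```

```bash
python3 -m jog '0 0 0 -0.4 -0.8 0 1;0 0 0 -0.92 -1.72 0 1;0 0 0 -0.92 -1.72 0 1;0 0 0 -0.92 -1.72 0 1'
python3 - <<'E'
from h import *
s=env.state(); p=s['ee_pos']; print(p)
snap('wrist','w3.png')
P=[460.4,-227.3,120]; print(proj('wrist',P).round(1))
for m in spotter.trace('canister50','wrist'): print(np.round(m['box']),round(m['conf'],2))
E
```

```text
time_s: 12.02
ee_pos: [462.1, -224.3, 250.7]
ee_rot: [179.9, -0.0, 94.4]
force: [0.4, 0.2, -0.4]
gripper_width: 91.1
[ 462.07115656 -224.28520861  250.73698073]
[319.9 181.2]
[286.  29.  32.  40.] 0.88
[304. 145.  42.  57.] 0.57
```

View pics/w3.png

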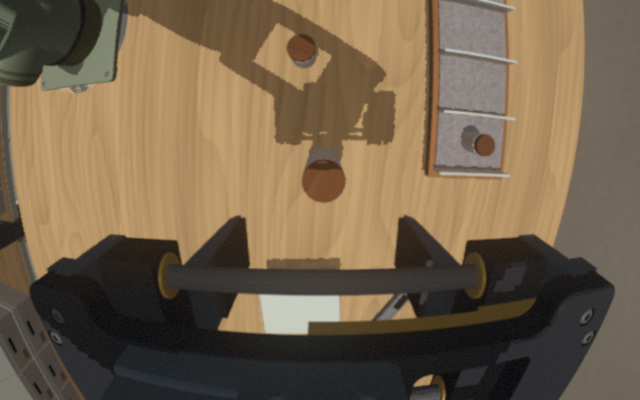

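Lid 50 is at (323.5,181) against a predicted (320,181), so only a few mm off. Descending to grasp it.

```bash
python3 -m jog '0 0 0 0.03 -0.12 -1.7 1;0 0 0 0.03 -0.12 -3.4 1;0 0 0 0.03 -0.12 -5.1 1;0 0 0 0.03 -0.12 -6.4 1;0 0 0 0.03 -0.12 -7.0 1' && python3 -m jog '0 0 0 0 0 -0.2 1; 0 0 0 0 0 -0.2 0.4; 0 0 0 0 0 -0.2 0.4; 0 0 0 0 0 -0.2 0.4;0 0 0 0 0 -0.2 0.4' 40 && python3 -m jog '0 0 0 0 0 0 0.4; 0 0 0 0 0 0 0.4;0 0 0 0 0 0 0.4' 40 &&  python3 -m jog '0 0 0 0 0 0.5 0.4; 0 0 0 0 0 1.5 0.4; 0 0 0 0 0 2.5 0.4;0 0 0 0 0 3.5 0.4;0 0 0 0 0 3.5 0.4' 40
```

```text
time_s: 12.75
ee_pos: [461.6, -227.0, 73.7]
ee_rot: [-179.9, -0.1, 94.4]
force: [-0.9, -0.4, 0.5]
gripper_width: 91.5
time_s: 13.38
ee_pos: [462.3, -228.3, 70.8]
ee_rot: [179.9, 0.0, 94.4]
force: [0.2, 0.3, 1.1]
gripper_width: 54.2
time_s: 13.75
ee_pos: [462.6, -228.4, 70.7]
ee_rot: [179.9, 0.0, 94.4]
force: [0.6, -1.0, 2.6]
gripper_width: 49.5
time_s: 14.38
ee_pos: [462.8, -228.7, 159.4]
ee_rot: [179.8, 0.1, 94.4]
force: [0.3, -0.0, -2.7]
gripper_width: 49.0
```

```bash
python3 -m jog '0 0 0 0.5 0.8 0 0.4;0 0 0 1.6 2.5 0 0.4;0 0 0 2.8 4.3 0 0.4;0 0 0 4 6.2 0 0.4;0 0 0 5.1 7.9 0 0.4' && python3 -m jog '0 0 0 1.1 1.7 0 0.4;0 0 0 2 3.1 0 0.4;0 0 0 2.6 4.1 0 0.4;0 0 0 2.88 4.46 0 0.4;0 0 0 2.88 4.46 0 0.4'
python3 - <<'E'
from h import *
s=env.state(); p=s['ee_pos']; print(p,s['force'])
snap('wrist','w4.png')
for P in([662,81,38],[p[0],p[1],180.],[656.5,165,180]): print(proj('wrist',P).round(1))
E
```

```text
time_s: 15.0
ee_pos: [589.1, -29.0, 155.9]
ee_rot: [-179.8, -0.0, 94.4]
force: [0.8, -1.9, -3.1]
gripper_width: 48.8
time_s: 15.62
ee_pos: [660.9, 80.6, 156.4]
ee_rot: [-179.9, 0.0, 94.4]
force: [-0.2, -0.3, -3.2]
gripper_width: 48.9
[660.86845844  80.55871126 156.4272451 ] [-0.23765237 -0.33182394 -3.22101219]
[323.2 180. ]
[322.2 231.8]
[325.6  96.4]
```

View pics/w4.png

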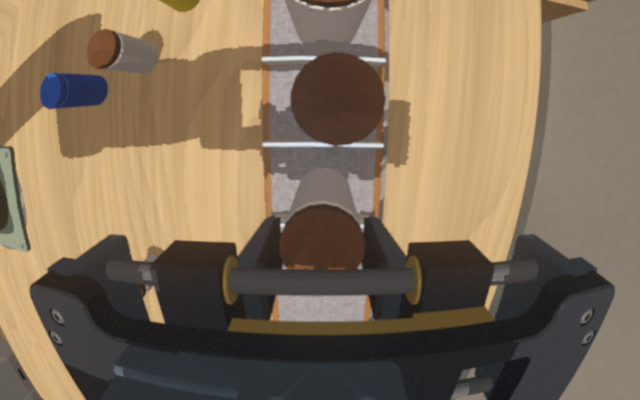

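```bash
cat > chk.py <<'E'
from loc import *
import sys
def chk(name,x,y,z=38,cams=('top','scene')):
    d=int(name[-2:]); h={36:76,43:98,50:120,57:142,30:54,64:164}[d]; obs={}
    for n in cams:
        m=near(T[n],n,[x,y,z+h/2])
        if m is not None: b=m['box']; obs[n]=np.array([b[0],b[1],b[0]+b[2],b[1]+b[3]])
    for c in ([k] for k in obs):
        f=lambda p:np.concatenate([cyl(n,p[0],p[1],z,d,h)-obs[n] for n in c])
        r=least_squares(f,[x,y],loss='soft_l1'); print(name,c,r.x.round(1),f(r.x).round(1))
T={}
def load(cams=('top','scene')):
    for n in cams: grab_frame(n); T[n]=spotter.trace('canister57',n)
E
python3 - <<'E'
from chk import *
load(); chk('canister57',656.5,165)
for u,v,z in((338,99,180),(263,145,65),(383,145,65),(263,60,65),(386,60,65),(323,241,156.4+49)): print(u,v,back('wrist',u,v,z).round(1))
E
```

```text
canister57 ['scene'] [651.8 154.8] [-17.7  -1.    1.8   0.9]
338 99 [664.4 163.9 180. ]
263 145 [600.4 118.1  65. ]
383 145 [718.  126.9  65. ]
263 60 [595.5 201.8  65. ]
386 60 [713.4 210.9  65. ]
323 241 [661.3  85.  205.4]
```

The dividers put space1 at (656.8,164.5), but the 57's lid reads x=664, so it shifted about 7 mm on release. That is inside the tolerance and can be mended later. For the 50 I'll lower the grip force before opening.

```bash
python3 -m jog '0 0 0 0.04 0.02 -0.6 0.4; 0 0 0 0.04 0.02 -1.2 0.4; 0 0 0 0.04 0.02 -1.6 0.4; 0 0 0 0.04 0.02 -1.8 0.4; 0 0 0 0.04 0.02 -1.87 0.4' 40 && python3 -m jog '0 0 0 0 0 -0.04 0.4;0 0 0 0 0 -0.06 0.4;0 0 0 0 0 -0.06 0.4' && python3 -m jog '0 0 0 0 0 0 0.4;0 0 0 0 0 0 0.4' 5
```

```text
time_s: 16.5
ee_pos: [662.5, 81.3, 110.6]
ee_rot: [-180.0, 0.0, 94.4]
force: [-0.3, 0.3, -2.7]
gripper_width: 48.8
time_s: 16.88
ee_pos: [662.7, 81.3, 109.9]
ee_rot: [180.0, -0.0, 94.4]
force: [0.1, -0.1, -2.9]
gripper_width: 49.1
time_s: 17.12
ee_pos: [662.6, 81.3, 109.7]
ee_rot: [180.0, -0.0, 94.4]
force: [-0.1, -1.0, -3.0]
gripper_width: 50.0
```

```bash
python3 -m jog '0 0 0 0 0 -0.04 0.4;0 0 0 0 0 -0.06 0.4;0 0 0 0 0 -0.06 0.4' && python3 -m jog '0 0 0 0 0 0 0.6;0 0 0 0 0 0 0.6;0 0 0 0 0 0 0.6' 
python3 - <<'E'
from h import *
print(env.state()['ee_pos'],env.state()['force'])
snap('wrist','w5.png')
E
```

```text
time_s: 17.5
ee_pos: [662.9, 81.4, 108.8]
ee_rot: [179.9, -0.0, 94.4]
force: [-0.3, -0.2, 1.0]
gripper_width: 49.5
time_s: 17.88
ee_pos: [662.5, 81.3, 108.0]
ee_rot: [180.0, 0.0, 94.4]
force: [-0.3, 0.2, 0.3]
gripper_width: 54.8
[662.52827083  81.29967304 107.96518936] [-0.34224299  0.16204699  0.25958271]
```

View pics/w5.png

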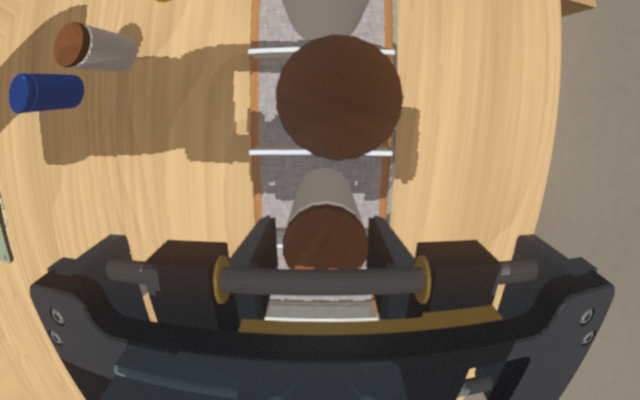

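The 50 stayed centred on release. The 57 most likely tilted in the jaws because its grasp was off-centre, so centring in x matters. Next is the 43.

```bash
python3 -m jog '0 0 0 0 0 0 0.95;0 0 0 0 0 0 0.95;0 0 0 0 0 0 0.95;0 0 0 0 0 0.6 1;0 0 0 0 0 1.8 1' 40 && python3 -m jog '0 0 0 0 0 1.5 1;0 0 0 0 0 3 1;0 0 0 -1.4 0.8 3.2 1;0 0 0 -3.2 1.8 3.2 1;0 0 0 -5 2.8 3.2 1' && python3 -m jog '0 0 0 -1.6 0.9 0 1;0 0 0 -3.2 1.8 0 1;0 0 0 -4.5 2.6 -0.5 1;0 0 0 -4.7 2.7 -1 1;0 0 0 -4.7 2.7 -1 1' && python3 -m jog '0 0 0 0 0 0 1;0 0 0 0 0 0 1'
python3 - <<'E'
from h import *
s=env.state(); p=s['ee_pos']; print(p)
snap('wrist','w6.png')
P=[419.5,219.2,98]; print(proj('wrist',P).round(1))
for m in spotter.trace('canister43','wrist'): print(np.round(m['box']),round(m['conf'],2))
E
```

```text
time_s: 18.55
ee_pos: [661.9, 81.2, 153.1]
ee_rot: [-179.9, 0.0, 94.4]
force: [0.5, -0.0, 0.4]
gripper_width: 91.0
time_s: 19.18
ee_pos: [536.6, 152.0, 234.4]
ee_rot: [179.9, -0.0, 94.3]
force: [0.4, 0.6, 0.5]
gripper_width: 91.2
time_s: 19.8
ee_pos: [420.0, 218.6, 208.0]
ee_rot: [-180.0, 0.0, 94.4]
force: [-0.0, 0.3, 0.9]
gripper_width: 91.3
time_s: 20.05
ee_pos: [421.2, 218.5, 208.4]
ee_rot: [179.9, -0.0, 94.3]
force: [-0.5, 0.2, -0.2]
gripper_width: 91.1
[421.16417133 218.52496675 208.40096776]
[320.2 182.2]
[226. 173.  49.  55.] 0.85
[303. 152.  39.  50.] 0.79
[351.  95.  43.  40.] 0.79
[471. 204.  86.  42.] 0.6
```

View pics/w6.png

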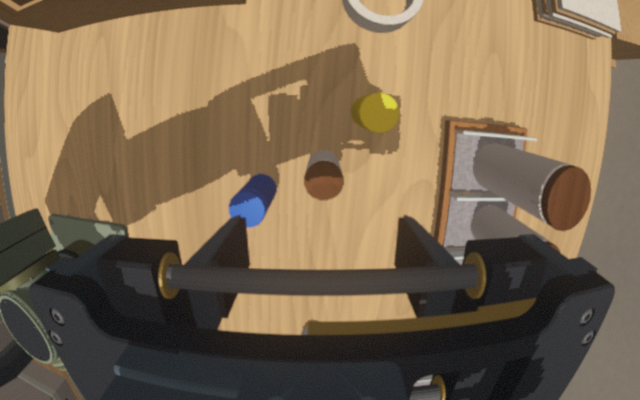

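Lid 43 is at (324,181) against a predicted (320,182). Blue, at (248,208), is close to the left finger's path, so I'll descend with the jaws only 60% open.

```bash
python3 -m jog '0 0 0 0.09 0.08 0 0.62;0 0 0 0.09 0.08 -0.5 0.62;0 0 0 0.09 0.08 -1 0.62;0 0 0 0.09 0.08 -2.5 0.62;0 0 0 0.09 0.08 -4 0.62' && python3 -m jog '0 0 0 0 0 -1 0.62;0 0 0 0 0 -1.9 0.62; 0 0 0 0 0 -2.4 0.62; 0 0 0 0 0 -2.4 0.3; 0 0 0 0 0 -2.4 0.3' 40 && python3 -m jog '0 0 0 0 0 0 0.3; 0 0 0 0 0 0 0.3;0 0 0 0 0 0 0.3' 40 &&  python3 -m jog '0 0 0 0 0 0.5 0.3; 0 0 0 0 0 1.5 0.3; 0 0 0 0 0 2.5 0.3;0 0 0 0 0 3.5 0.3;0 0 0 0 0 3.5 0.3' 40
```

```text
time_s: 20.78
ee_pos: [421.9, 220.6, 106.4]
ee_rot: [-180.0, 0.0, 94.4]
force: [0.5, -0.9, 0.9]
gripper_width: 56.7
time_s: 21.4
ee_pos: [422.8, 221.1, 48.6]
ee_rot: [179.9, -0.0, 94.4]
force: [0.1, 0.0, -1.8]
gripper_width: 42.0
time_s: 21.78
ee_pos: [422.4, 220.8, 48.3]
ee_rot: [180.0, -0.0, 94.4]
force: [-1.0, 0.6, -1.3]
gripper_width: 42.0
time_s: 22.4
ee_pos: [423.9, 221.6, 137.9]
ee_rot: [179.7, -0.1, 94.4]
force: [-0.5, 0.3, -2.9]
gripper_width: 42.0
```

```bash
python3 -m jog '0 0 0 0.7 -1 0 0.3;0 0 0 2.2 -2.4 0 0.3;0 0 0 3.7 -3.8 0 0.3;0 0 0 5.2 -5.2 0 0.3;0 0 0 6.5 -6.4 0 0.3' && python3 -m jog '0 0 0 1.2 -1 0 0.3;0 0 0 2.2 -1.8 0 0.3;0 0 0 3 -2.4 0 0.3;0 0 0 3.26 -2.58 0 0.3;0 0 0 3.26 -2.58 0 0.3'
python3 - <<'E'
from h import *
s=env.state(); p=s['ee_pos']; print(p,s['force'])
snap('wrist','w7.png')
for P in([668,-3,38],[p[0],p[1],p[2]+49],[662,81,158]): print(proj('wrist',P).round(1))
E
```

```text
time_s: 23.02
ee_pos: [585.3, 59.3, 134.2]
ee_rot: [-179.9, -0.0, 94.3]
force: [0.1, -0.6, -1.1]
gripper_width: 41.9
time_s: 23.65
ee_pos: [665.6, -3.5, 134.5]
ee_rot: [-179.9, -0.0, 94.3]
force: [0.3, -0.2, -1.7]
gripper_width: 42.3
[665.56925098  -3.51300913 134.47638532] [ 0.33475547 -0.22234762 -1.66061585]
[324.5 186.2]
[322.2 250.9]
[327.   98.1]
```

View pics/w7.png

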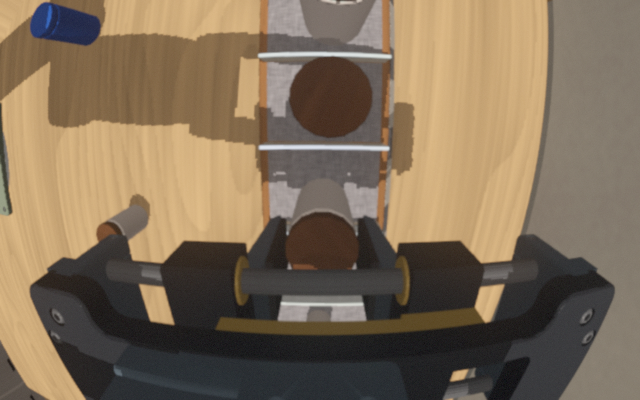

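The 50's lid is at (331,97) against a predicted (327,98), so it is about 3 mm from its pad's centre. Lowering the 43.

```bash
python3 -m jog '0 0 0 0.1 0.02 -0.6 0.3; 0 0 0 0.1 0.02 -1.2 0.3; 0 0 0 0.1 0.02 -1.6 0.3; 0 0 0 0.1 0.02 -1.8 0.3; 0 0 0 0.1 0.02 -1.87 0.3' 40 && python3 -m jog '0 0 0 0 0 -0.03 0.3;0 0 0 0 0 -0.05 0.3;0 0 0 0 0 -0.05 0.3;0 0 0 0 0 -0.05 0.3'
```

```text
time_s: 24.32
ee_pos: [668.7, -3.1, 88.4]
ee_rot: [-180.0, -0.0, 94.4]
force: [-0.4, -0.4, -1.8]
gripper_width: 41.8
time_s: 24.82
ee_pos: [668.9, -3.2, 87.7]
ee_rot: [180.0, 0.0, 94.4]
force: [0.3, -0.0, -1.6]
gripper_width: 41.9
```

```bash
python3 -m jog '0 0 0 0 0 -0.03 0.3;0 0 0 0 0 -0.05 0.3;0 0 0 0 0 -0.05 0.3;0 0 0 0 0 -0.05 0.3' 5
```

```text
time_s: 25.32
ee_pos: [668.9, -3.2, 86.4]
ee_rot: [180.0, -0.0, 94.4]
force: [0.8, -0.1, -0.3]
gripper_width: 42.5
```

```bash
python3 -m jog '0 0 0 0 0 -0.02 0.3;0 0 0 0 0 -0.02 0.5;0 0 0 0 0 -0.02 0.6;0 0 0 0 0 -0.02 0.95;0 0 0 0 0 -0.02 0.95' && python3 -m jog '0 0 0 0 0 0.6 1;0 0 0 0 0 1.8 1;0 0 0 0 0 3.3 1;0 0 0 -0.8 -0.2 4 1;0 0 0 -2.5 -0.7 4 1' 40 && python3 -m jog '0 0 0 -1.9 -0.55 0 1;0 0 0 -3.8 -1.1 0 1;0 0 0 -5.7 -1.65 0 1;0 0 0 -7.4 -2.2 0 1;0 0 0 -7.4 -2.2 0 1' && python3 -m jog '0 0 0 0 0 -0.3 1;0 0 0 0 0 -0.3 1'
python3 - <<'E'
from h import *
s=env.state(); p=s['ee_pos']; print(p)
snap('wrist','w8.png')
P=[421.3,-75.5,76]; print(proj('wrist',P).round(1))
for m in spotter.trace('canister43','wrist'): print(np.round(m['box']),round(m['conf'],2))
E
```

```text
time_s: 25.95
ee_pos: [668.8, -3.2, 85.7]
ee_rot: [180.0, -0.0, 94.4]
force: [0.5, 0.0, -0.3]
gripper_width: 71.7
time_s: 26.58
ee_pos: [608.2, -20.6, 188.6]
ee_rot: [179.6, 0.0, 94.4]
force: [0.2, 0.4, -0.1]
gripper_width: 90.9
time_s: 27.2
ee_pos: [419.1, -76.2, 187.2]
ee_rot: [179.9, 0.0, 94.3]
force: [1.4, -0.3, 0.2]
gripper_width: 91.4
time_s: 27.45
ee_pos: [422.0, -75.4, 177.8]
ee_rot: [-180.0, -0.0, 94.4]
force: [0.3, 0.0, -0.9]
gripper_width: 91.3
[421.97823029 -75.43368698 177.82724392]
[321.  184.9]
[505. 128.  73.  44.] 0.92
[508.   0. 110.  35.] 0.92
[311. 156.  32.  41.] 0.84
[507.  45.  95.  49.] 0.59
```

View pics/w8.png

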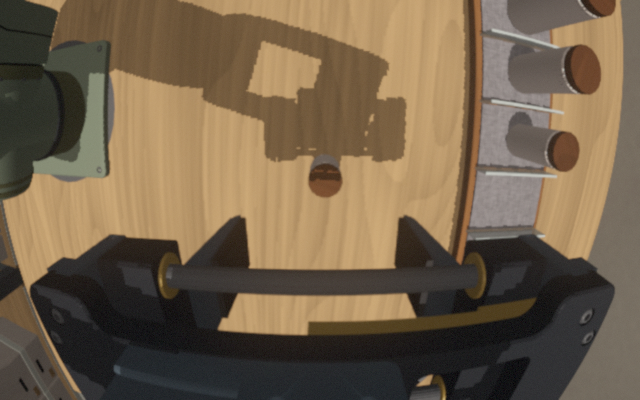

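The lid of the 36 is at (325.5,180.5) against a predicted (321,185). I'll correct by 4 mm in x and y and grasp it.

```bash
python3 -m jog '0 0 0 0.1 0.1 -0.7 1;0 0 0 0.16 0.17 -2.2 1;0 0 0 0.16 0.17 -3.7 1;0 0 0 0.16 0.17 -5 1;0 0 0 0.16 0.17 -5.9 1' && python3 -m jog '0 0 0 0 0 -0.13 1;0 0 0 0 0 -0.13 0.6; 0 0 0 0 0 -0.13 0.3; 0 0 0 0 0 -0.13 0.25; 0 0 0 0 0 -0.13 0.25' 40 && python3 -m jog '0 0 0 0 0 0 0.25; 0 0 0 0 0 0 0.25;0 0 0 0 0 0 0.25' 40 &&  python3 -m jog '0 0 0 0 0 0.5 0.25; 0 0 0 0 0 1.5 0.25; 0 0 0 0 0 2.5 0.25;0 0 0 0 0 3.5 0.25;0 0 0 0 0 3.5 0.25' 40
```

```text
time_s: 28.18
ee_pos: [425.3, -71.1, 29.2]
ee_rot: [-179.9, -0.0, 94.4]
force: [0.8, 0.1, -0.3]
gripper_width: 91.0
time_s: 28.8
ee_pos: [425.6, -71.5, 28.0]
ee_rot: [179.9, 0.0, 94.4]
force: [-0.4, 0.1, 0.1]
gripper_width: 54.2
time_s: 29.18
ee_pos: [425.3, -71.4, 27.6]
ee_rot: [180.0, 0.0, 94.4]
force: [-0.8, -0.2, 1.0]
gripper_width: 34.9
time_s: 29.8
ee_pos: [426.9, -71.7, 117.0]
ee_rot: [179.7, 0.1, 94.4]
force: [-0.3, 0.0, -1.7]
gripper_width: 34.9
```

```bash
python3 -m jog '0 0 0 0.8 0 0 0.25;0 0 0 2.5 -0.2 0 0.25;0 0 0 4.3 -0.3 0 0.25;0 0 0 6.1 -0.4 0 0.25;0 0 0 7.4 -0.5 0 0.25' && python3 -m jog '0 0 0 1.2 -0.05 0 0.25;0 0 0 2 -0.1 0 0.25;0 0 0 2.45 -0.11 0 0.25;0 0 0 2.5 -0.11 0 0.25;0 0 0 2.5 -0.11 0 0.25'
python3 - <<'E'
from h import *
s=env.state(); p=s['ee_pos']; print(p,s['force'])
snap('wrist','w9.png')
for P in([674,-87,38],[p[0],p[1],p[2]+49],[668,-3,136]): print(proj('wrist',P).round(1))
E
```

```text
time_s: 30.42
ee_pos: [611.3, -83.9, 113.3]
ee_rot: [-179.9, -0.0, 94.4]
force: [-0.1, 0.6, -1.5]
gripper_width: 34.6
time_s: 31.05
ee_pos: [671.9, -86.6, 114.7]
ee_rot: [-179.9, -0.0, 94.4]
force: [-0.2, -0.5, -1.8]
gripper_width: 34.6
[671.85735065 -86.60107862 114.71249324] [-0.19993564 -0.49944142 -1.75185724]
[323.9 191.9]
[321.7 250.3]
[325.8  99. ]
```

View pics/w9.png

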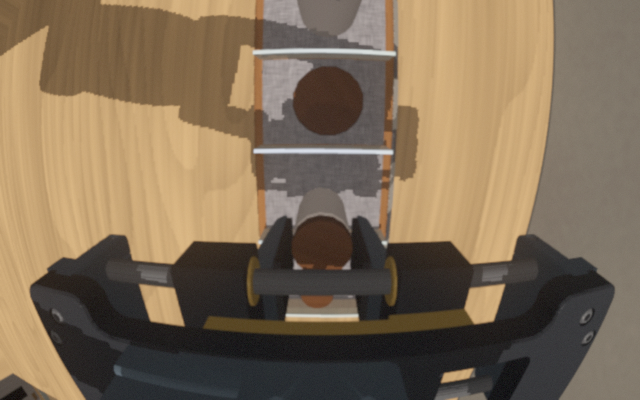

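The 43's lid is at (328,101) against a predicted (326,99), and pad 4 lines up. Lowering the 36.

```bash
python3 -m jog '0 0 0 0.05 -0.02 -0.6 0.25; 0 0 0 0.05 -0.02 -1.2 0.25; 0 0 0 0.05 -0.02 -1.6 0.25; 0 0 0 0.05 -0.02 -1.8 0.25; 0 0 0 0.05 -0.02 -1.88 0.25' 40 && python3 -m jog '0 0 0 0 0 -0.03 0.25;0 0 0 0 0 -0.05 0.25;0 0 0 0 0 -0.05 0.25;0 0 0 0 0 -0.05 0.25' && python3 -m jog '0 0 0 0 0 -0.02 0.25;0 0 0 0 0 -0.04 0.25;0 0 0 0 0 -0.04 0.25;0 0 0 0 0 -0.04 0.25' 5
```

```text
time_s: 31.72
ee_pos: [674.0, -87.2, 67.7]
ee_rot: [-180.0, -0.0, 94.4]
force: [-0.2, -0.0, -1.1]
gripper_width: 35.0
time_s: 32.22
ee_pos: [674.1, -87.2, 67.0]
ee_rot: [180.0, 0.0, 94.4]
force: [-0.5, 0.7, -1.4]
gripper_width: 34.6
time_s: 32.72
ee_pos: [674.0, -87.2, 65.8]
ee_rot: [180.0, -0.0, 94.4]
force: [-0.4, -0.5, -0.8]
gripper_width: 35.6
```

```bash
python3 -m jog '0 0 0 0 0 -0.02 0.25;0 0 0 0 0 -0.03 0.45;0 0 0 0 0 -0.03 0.6;0 0 0 0 0 -0.03 0.7;0 0 0 0 0 -0.03 0.7' && python3 -m jog '0 0 0 0 0 0.6 0.7;0 0 0 0 0 1.8 0.7;0 0 0 0 0 3.5 0.8;0 0 0 0 0 5.2 1;0 0 0 0 0 7 1' 40 && python3 -m jog '0 0 0 0 1 0.3 1;0 0 0 0 2.6 0.3 1;0 0 0 -0.2 4.4 0.3 1;0 0 0 -0.4 6 0.3 1;0 0 0 -0.4 6 0.3 1' && python3 -m jog '0 0 0 0 0 0 1;0 0 0 0 0 0 1'
python3 - <<'E'
from h import *
s=env.state(); p=s['ee_pos']; print(p)
snap('wrist','w10.png')
for P in([656.5,165,38],[656.5,165,180],[662,81,158],[668,-3,136]): print(proj('wrist',P).round(1))
E
```

```text
time_s: 33.35
ee_pos: [674.1, -87.2, 65.0]
ee_rot: [180.0, 0.0, 94.4]
force: [-0.1, 0.4, 0.6]
gripper_width: 63.4
time_s: 33.98
ee_pos: [673.9, -87.2, 242.6]
ee_rot: [179.9, 0.0, 94.4]
force: [0.1, 0.6, 0.2]
gripper_width: 89.7
time_s: 34.6
ee_pos: [663.0, 66.6, 247.3]
ee_rot: [-179.9, -0.1, 94.6]
force: [-0.2, 0.5, 0.3]
gripper_width: 91.1
time_s: 34.85
ee_pos: [664.0, 61.9, 247.4]
ee_rot: [-180.0, 0.0, 94.3]
force: [0.1, -0.6, -0.1]
gripper_width: 91.4
[664.04290224  61.91210244 247.36385065]
[321.7  89.2]
[321.8  79.6]
[321.  168.8]
[320.9 238.9]
```

View pics/w10.png

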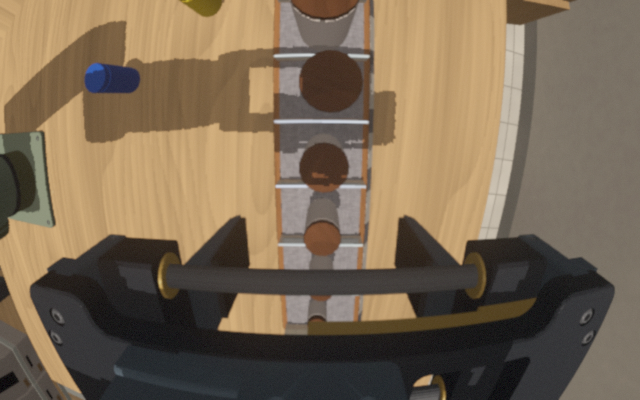

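All four stand in order. Three are within about 3 mm; the 57's lid, at (331,81) against (322,80), is about 8 mm off in x. There's plenty of time, so I'll re-grasp it centred and shift it.

```bash
python3 -m jog '0 0 0 0 1.2 0 1;0 0 0 0 2.8 0 1;0 0 0 0 3.8 0 1;0 0 0 0.03 4.08 0 1;0 0 0 0.03 4.08 0 1' && python3 -m jog '0 0 0 0 0 0 1;0 0 0 0 0 0 1'
python3 - <<'E'
from h import *
s=env.state(); p=s['ee_pos']; print(p)
grab_frame('wrist')
print(proj('wrist',[664.4,164,180]).round(1))
im=cv2.imread if 0 else grab_frame('wrist'); cv2.imwrite('pics/c11.png',cv2.resize(im[80:280,180:460],None,fx=2.5,fy=2.5)[:,:,::-1])
E
```

```text
time_s: 35.52
ee_pos: [664.9, 164.3, 247.4]
ee_rot: [-180.0, 0.0, 94.4]
force: [0.9, -0.4, -0.2]
gripper_width: 91.2
time_s: 35.78
ee_pos: [664.9, 163.8, 247.6]
ee_rot: [180.0, 0.0, 94.3]
force: [-0.0, -0.3, 0.6]
gripper_width: 91.3
[664.91143918 163.78545941 247.63166552]
[321.2 193.9]
```

View pics/c11.png

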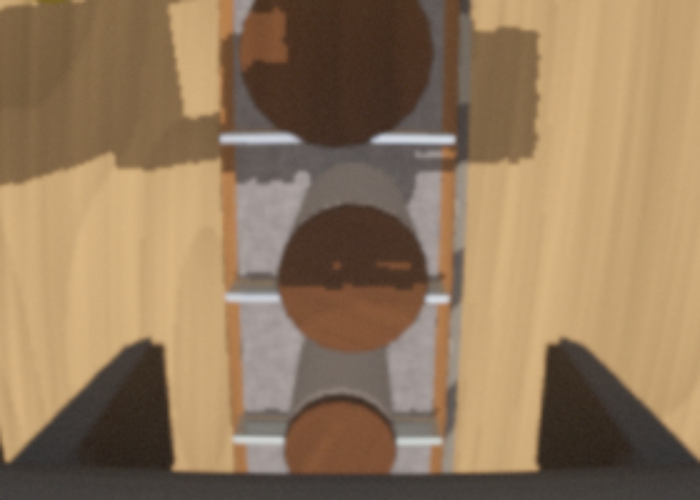

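The lid sits exactly under the tool at (321,191), while the dividers centre on u≈315, so a shift of about -7 mm in x is right.

```bash
python3 -m jog '0 0 0 -0.02 0.05 -1 1;0 0 0 -0.02 0.05 -2.2 1;0 0 0 -0.02 0.05 -3.4 1;0 0 0 -0.02 0.05 -4.2 1;0 0 0 -0.02 0.05 -4.6 1' && python3 -m jog '0 0 0 0 0 0 1;0 0 0 0 0 0 0.7;0 0 0 0 0 0 0.45;0 0 0 0 0 0 0.45;0 0 0 0 0 0 0.45' 40 && python3 -m jog '0 0 0 0 0 0 0.45;0 0 0 0 0 0 0.45;0 0 0 0 0 0.1 0.45;0 0 0 0 0 0.25 0.45;0 0 0 0 0 0.25 0.45' && python3 -m jog '0 0 0 -0.1 0 0 0.45;0 0 0 -0.2 0 0 0.45;0 0 0 -0.28 0 0 0.45;0 0 0 -0.28 0 0 0.45;0 0 0 -0.28 0 -0.1 0.45'  && python3 -m jog '0 0 0 0 0 -0.03 0.45;0 0 0 0 0 -0.06 0.45;0 0 0 0 0 -0.09 0.45;0 0 0 0 0 -0.09 0.45'
```

```text
time_s: 36.5
ee_pos: [663.8, 165.7, 131.3]
ee_rot: [-179.9, 0.0, 94.3]
force: [0.1, 0.4, 0.9]
gripper_width: 91.1
time_s: 37.12
ee_pos: [664.4, 166.1, 132.9]
ee_rot: [180.0, -0.0, 94.4]
force: [-0.9, -0.5, 1.4]
gripper_width: 55.2
time_s: 37.75
ee_pos: [664.4, 166.1, 138.7]
ee_rot: [180.0, 0.0, 94.4]
force: [0.7, -0.9, -3.7]
gripper_width: 55.8
time_s: 38.38
ee_pos: [657.5, 166.1, 136.5]
ee_rot: [179.9, -0.0, 94.4]
force: [0.2, -0.2, -3.6]
gripper_width: 55.8
time_s: 38.88
ee_pos: [657.3, 166.0, 134.0]
ee_rot: [-180.0, 0.0, 94.4]
force: [0.3, -0.3, -2.8]
gripper_width: 55.9
```

Contact is expected at about z = 132.7.

```bash
python3 -m jog '0 0 0 0 0 -0.02 0.45;0 0 0 0 0 -0.04 0.45;0 0 0 0 0 -0.05 0.45;0 0 0 0 0 -0.05 0.45' && python3 -m jog '0 0 0 0 0 0 0.45;0 0 0 0 0 -0.02 0.45;0 0 0 0 0 -0.02 0.45' 5
```

```text
time_s: 39.38
ee_pos: [657.3, 166.1, 133.0]
ee_rot: [180.0, -0.0, 94.4]
force: [-0.2, 0.1, -2.0]
gripper_width: 55.8
time_s: 39.75
ee_pos: [657.3, 166.1, 132.9]
ee_rot: [180.0, -0.0, 94.4]
force: [-1.0, 0.4, 2.2]
gripper_width: 56.5
```

Contact. Releasing, retreating and doing a final check.

```bash
python3 -m jog '0 0 0 0 0 0 0.65;0 0 0 0 0 0 0.75;0 0 0 0 0 0 0.85;0 0 0 0 0 0.1 0.95;0 0 0 0 0 1 0.95' && python3 -m jog '0 0 0 0 0 1.2 1;0 0 0 0 0 2.6 1;0 0 0 0 0 4 1;0 0 0 0 -1.5 4 1;0 0 0 0 -3.2 4 1' && python3 -m jog '0 0 0 0 -0.9 0 1;0 0 0 0 -0.9 0 1;0 0 0 0 -0.9 0 1'
python3 - <<'E'
from h import *
s=env.state(); p=s['ee_pos']; print(p)
a=snap('wrist','w12.png')
for P in([656.8,165,180],[662,81,158],[668,-3,136]): print(proj('wrist',P).round(1))
E
python3 -m jog '0 0 0 -2 0 0 1;0 0 0 -4 0 0 1;0 0 0 -6 0 0 1;0 0 0 -8 0 0 1;0 0 0 -9 0 0 1' && python3 -m jog '0 0 0 -1 1 0 1;0 0 0 -2 3 0 1;0 0 0 -2 5 0 1;0 0 0 -2 7 0 1;0 0 0 -2 7 0 1'
python3 - <<'E'
from h import *
a=snap('top','t2.png')[60:270,150:450]; b=snap('scene','s2.png')[80:330,250:480]
cv2.imwrite('pics/c13.png',np.hstack([cv2.resize(a,(500,350)),cv2.resize(b,(300,350))])[:,:,::-1])
E
```

```text
time_s: 40.38
ee_pos: [656.2, 165.8, 155.8]
ee_rot: [-179.8, 0.0, 94.4]
force: [0.6, 0.9, 1.0]
gripper_width: 86.8
time_s: 41.0
ee_pos: [657.6, 85.8, 258.1]
ee_rot: [179.9, 0.0, 94.5]
force: [0.7, 0.1, 0.1]
gripper_width: 91.4
time_s: 41.38
ee_pos: [657.4, 64.8, 257.2]
ee_rot: [180.0, -0.1, 94.4]
force: [-0.1, 0.5, -0.3]
gripper_width: 91.1
[657.37594855  64.76139063 257.20988339]
[329.6  84.7]
[327.5 170.6]
[326.4 238.4]
time_s: 42.05
ee_pos: [429.9, 64.7, 257.7]
ee_rot: [180.0, -0.0, 94.5]
force: [-0.1, 0.2, -0.4]
gripper_width: 91.1
time_s: 42.68
ee_pos: [381.6, 242.1, 257.1]
ee_rot: [-180.0, -0.1, 94.7]
force: [-0.5, -1.1, -0.6]
gripper_width: 91.7
```

View pics/w12.png

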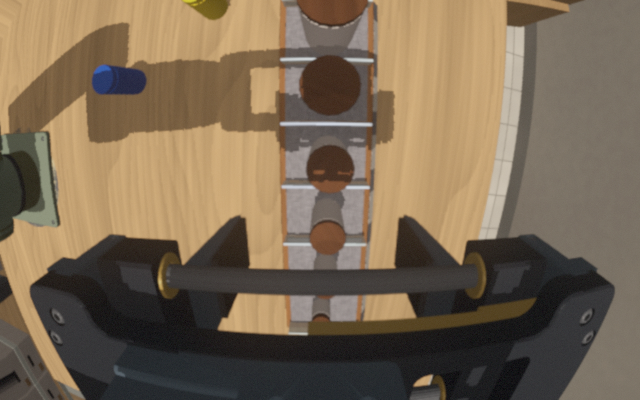

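The wrist view shows lids 57, 50 and 43 at (330,85), (330,169) and (327,238), within 3 px of the predictions. I'll check the 36 and the two end canisters numerically.

```bash
python3 - <<'E'
from chk import *
load()
for n,x,y in(('canister57',657,165),('canister50',663,81),('canister43',668,-3),('canister36',674,-87)): chk(n,x,y)
for q,n2,x,y in(('largest','x64',651,248),('smallest','x30',676,-170)):
    for n in('top','scene'): T[n]=spotter.trace(q,n)
    chk(n2,x,y)
print(env.state()['time_s'],env.state()['force'])
E
```

```text
canister57 ['top'] [656.5 161.2] [-1.5  0.7  2.9 -0.8]
canister50 ['scene'] [660.1  81.1] [-0.  -0.1  0.   0.1]
canister43 ['top'] [663.8  -8. ] [ 1.6  0.6 -1.2 -0.7]
canister43 ['scene'] [665.7  -4. ] [ 1.2 -0.2 -1.   0.2]
canister36 ['top'] [673.2 -87.3] [-1.8  1.3  1.4 -1.6]
canister36 ['scene'] [670.8 -88.6] [ 1.7 -1.4 -1.3  1.6]
x64 ['top'] [650.  248.5] [-0.2 -1.4  0.2  2.4]
x64 ['scene'] [653.  254.4] [-5.2 -1.5  1.6  1.2]
x30 ['top'] [ 671.1 -170.6] [-1.9  0.1  1.6 -0.1]
x30 ['scene'] [ 670.1 -169.1] [ 0.9 -0.3 -0.8  0.3]
43.175 [ 1.06205609 -0.61301162  0.34163119]
```

All four read within a few mm of their pads, and the end canisters were never touched.

```bash
python3 -c "
from workcell import env
print(env.job_done())"
```

```text
the job is handed in; nothing more can be done
None
```

I stood the four canisters between the two end ones in the order 57, 50, 43, 36 from the left, since the largest is at the left end. I handed the job in at about 43 s of the 102 s allowed. The hand-in gives no verdict.

- **Mended:** The 57 was first gripped off-centre and ended up about 8 mm off on its pad, so I re-gripped it centred and moved it back by about 7 mm.
- **Wrist camera check:** The last picture showed the 57, 50 and 43 within about 3 mm of where I put the pad centres. It was too far off to judge the 36.
- **Fixed camera check:** The top and scene cameras put all four within about 7 mm of those centres, against the 15 mm allowed. The widest reading was the 43 in the top camera. The 57 and the 50 were each picked up by only one of the two cameras.
- **End canisters:** I never touched them. The smallest reads about 2–3 mm from its first estimate. The largest reads 4 mm off in the top camera and 10 mm off in the scene camera. The scene fit was poor, and I put the difference down to that rather than to any movement.
- **Not checked:** The picture limit was reached, so I could not look at a last overall view.

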